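Set the plate shaker to speed four and start it

TASK

With a fingertip against its pointer, turn the shaker's speed dial to speed 4: the fourth click clockwise from the red off mark. Once the dial rests there, press the green start button fully down with a fingertip and let it go. Only push: do not pinch the dial, do not press start before the dial is set, and leave the well plate and everything else on the bench where it is.

Things in the scene. Friction and masses are not known exactly. Their poses are not given: they have to be found in the camera images.
- shaker: Microplate shaker, a white box 160 x 300 x 55 mm (its x, y, z), fixed to the bench; it stands turned and shifted from run to run. Origin: centre of its underside. Its own x points away from the robot (12 o'clock of the dial), its y to the left (9 o'clock), z up. Its flat top panel is 55 mm above the bench. Left half: speed dial; right half: platform with a well plate; between them at the front: green start button.
- speed_dial (a joint): Angle of the speed dial in rad. 0 at the red off mark; grows as the dial turns clockwise seen from above. It clicks every 30 degrees (0.5236 rad): position n is at n x 0.5236 rad, n = 0 (off) to 7, with end stops 0.15 rad beyond the first and last. A spring detent pulls it to the nearest click; passing a click takes about 0.1 N m (2 to 4 N at 40 mm from the axis), after which the dial snaps forward to the next position by itself. It starts at off, 1 or 2.
- dial_axis (a point): Point on the upright axis of the speed dial, 20 mm above the panel (half-way up the flanks of its pointer wing), at (0, 75, 75) mm in the shaker's frame. Eight painted marks on the panel ring the axis at 68 mm: the red one is off, at 7 o'clock in the shaker's frame; the seven white dots follow clockwise every 30 degrees, so position n points 150 - 30 n degrees anticlockwise from the shaker's x axis. Nothing else stands on the panel within 70 mm of the axis.
- dial_tip (a point): Middle of the outer end of the dial's black pointer wing, 55 mm from the dial axis, 20 mm above the panel. The wing is a straight upright bar 14 mm thick, from 19 mm behind the axis to 55 mm before it, its flanks 8 to 32 mm above the panel, with a white line on top near the pointing end. It stands on a round black skirt of radius 30 mm, 9 mm high; outside the skirt there is a free gap of 8 mm under the wing.
- wing_left: The left half (7 mm thick) of the pointer wing, with the flank that a fingertip pushes to turn the dial clockwise. Origin on the dial axis at panel height; x points along the pointer, y out of this flank, z up.
- wing_right: The right half (7 mm thick) of the pointer wing, with the flank that turns the dial anticlockwise when pushed. Origin and axes as for wing_left (y points into this half from its flank). Pressing on both halves at once counts as pinching the dial.
- start_button_top (a point): Centre of the top of the green start button, radius 12 mm, at (-52, -6, 68) mm in the shaker's frame, facing up, 13 mm above the panel in a black collar of radius 20 mm, 4 mm high.
- start_button (a joint): Travel of the start button in m: 0 released, 0.005 fully down. A spring returns it; about 1.2 N starts it moving and 4 N presses it fully down.
- microplate: White 96-well plate, 127 x 85 x 14 mm (its x, y, z), lying loose on the shaker's platform between low corner cleats; its top is 18 mm above the panel. Origin: centre of its underside. Leave it alone.
- plate_seat (a point): Fixed point on the shaker's platform, centre of the plate's seat, 4 mm above the panel, at (0, -82, 59) mm in the shaker's frame.
- timer: White bench timer, 44 x 64 x 33 mm, loose bystander. Origin: centre of the underside.
- calibrator: Small brown bottle with a white cap, 27 mm across, 50 mm tall, loose bystander. Origin: centre of the underside.
- dropper_bottle: Brown dropper bottle, 33 mm across, 102 mm tall, loose bystander. Origin: centre of the underside.
- substrate: Brown bottle with a black cap, 48 mm across, 78 mm tall, loose bystander. Origin: centre of the underside.
- label_roll: Roll of white labels, 74 mm across, 30 mm tall, loose bystander. Origin: centre of the underside.
- control_hi: Small white bottle with a red cap, 25 mm across, 45 mm tall, loose bystander. Origin: centre of the underside.

How it is judged (in metres and radians):
On the way, in this order (a step that is already met when the one before it is completed fails the run):
1. the dial stands at speed 4 (value of joint speed_dial between 1.974 and 2.214 rad), for 0.3 s.
2. the start button is pressed fully down (value of joint start_button above 0.004 m), for 0.05 s.
At the end, for the whole second after the job is handed in: The dial rests at speed 4 (2.094 rad, within 0.12 rad), the start button is released (less than 1.5 mm down), the well plate lies on its seat (within 8 mm) and no bystander has moved 20 mm (all of step 1 and value of joint start_button below 0.0015 m and velocity of joint speed_dial below 0.1 rad/s and distance between microplate and plate_seat below 0.008 m and distance of each of timer, calibrator, dropper_bottle, substrate, label_roll, control_hi from where it was at the start of the episode below 0.02 m); the robot touches nothing.
It fails at once if the start button is pressed (over 2 mm) while the dial is not at speed 4 (value of joint start_button above 0.002 m and not (value of joint speed_dial between 1.974 and 2.214 rad)).
It fails at once if the dial is pinched: both flanks of its wing pressed at once (contact force between the fingers and wing_left above 1 N and contact force between the fingers and wing_right above 1 N).
It fails at once if the well plate is lifted or pushed off its seat (distance between microplate and plate_seat above 0.012 m).
It fails at once if a bystander (timer, label roll or any of the four small bottles) is moved by 20 mm or more (distance of any of timer, calibrator, dropper_bottle, substrate, label_roll, control_hi from where it was at the start of the episode above 0.02 m).
It also fails if it takes over 54 s, if anything falls off the work surface, if the arm or the gripper's body presses on something with over 40 N, if the wrist force passes 120 N, or if a joint passes its speed limit or range.

ROBOT

A 6-joint arm with a two-finger parallel gripper is mounted at the origin on the work surface; the furniture and walls round the work are solid. World frame = base frame: x ahead of the robot, y to its left, z up, the work surface at z = 0. Lengths are in mm, angles in rad, forces in N, time in s.
With the tool pointing down it reaches from about 325 to 900 mm from the base axis. Payload 6.1 kg.
Tool frame: the origin (TCP) lies midway between the tips of the shut fingers; the grasp point (between the pads) lies 19 mm behind it; z points along the fingers, y is the line along which they close (so a half turn about z gives the same grasp; the last joint's range is limited). The gripper opens to 85 mm and grips with 20 to 120 N. Pads are 22 mm wide; open, the fingers measure 114 mm over their backs; the gripper's body (76 mm by 85 mm) begins 54 mm behind the grasp point. The pads swing forward as they close: fully open they stand 13 mm farther back than shut.
Start: joints at [0.564, 0.22, 1.526, -0, 1.395, -0.126], TCP at [482.025, 397.829, 231.3] pointing down, gripper open.
Joint ranges: [-2.98, 2.98], [-0.91, 2.08], [0.09, 2.57], [-1.24, 4.39], [0.2, 2.65], [-2.68, 2.68]. Speed limits (rad/s): [2.57, 2.57, 3.01, 3.14, 3.14, 3.14].

INTERFACE

Orientations are given as a rotation vector (axis times angle).
In Python, from station import ctrl gives the robot as it stands.
- The arm moves only by the tool jog_arm, never from a script. Its argument "increments" is text: rows parted by semicolons, each of 7 numbers parted by spaces: the turn, a rotation vector about the tool's x, y, z in rad, then the shift along the tool's x, y, z in m, then the finger opening in m, from 0 to 0.0854. A call has 1 to 20 rows; each row is the pose to reach, as a shift and turn from the pose commanded when the call began, along the tool's axes at that moment; what a row does not reach only later rows make up. A row lasts 1/12 s, in which the tool goes at most 41.7 mm and 7.16 degrees, less where a joint would pass 70% of its speed; a pose out of reach is approached as far as the arm can. A call with a gripper value outside its range is refused whole. The fingers move at their own pace and stop on an object; "force" is the grip in N (left out, the last holds). Time passes only in rows, so rows that repeat a pose let the fingers close. It gives the time, the measured TCP pose, the force, the opening and the grip force at its end, in the units of the state.
- ctrl.state(): the state, without advancing time (a new reading comes with each control period).
- ctrl.read_camera(name): name is "side" or "top" or "wrist"; returns a dict with "image" (420x560x3 uint8, red, green, blue), "depth" (420x560 float32, mm along the optical axis (not along the pixel's ray), 0 where there is no reading), "K" (3x3 intrinsics, pixels), "position" and "attitude" of the camera in the world; the wrist camera has in their place "hand_eye" (4x4, takes a point from camera to tool coordinates, whose origin is the TCP and whose axes are the flange's). Camera axes: x right, y down, z forward; pixel columns grow to the right and rows downward; lengths in mm; the calibration is good to about 2 mm. A picture is of the moment at which its call begins: read the wrist's pose just before it.
- ctrl.close_job(): hands the job in; it is judged then, once.
The state is a dict: "time": time; "q": joint angles; "qd": joint speeds; "tau": joint torques, N m; "position": TCP position; "tool_rot": TCP orientation; "ft_force": force on the tool from outside, world axes, zero at the start; "moment": the same for the moment, N m; "width": finger opening in mm; "gripper_force": force on a finger pad.
Only numpy, scipy, OpenCV 4.12 (cv2) and the standard library are available. Lean on these libraries where they do the work, as an engineer would, in place of code of your own. Each camera call takes 0.05 s, during which the arm holds its last target. There are 200 camera calls.

## Working session

There is one attempt and no reset: what is moved stays moved. The work goes in short steps, Python scripts to look and compute and a tool call to move; the robot and the scene stay as the last step left them, time stands still between calls to the robot, and variables do not carry over. Pictures are saved under pics/ and viewed, at most 10 in all, crops included, and the job is handed in when it is done.

Besides the shell and the picture viewer there is one more tool, called after "Emit:" by a JSON object that holds its "method" and its "body". jog_arm: Moves the arm, as the interface text tells. Its arguments: {"type":"object","properties":{"increments":{"type":"string"},"force":{"type":"number"}},"required":["increments"]}

```bash
mkdir -p pics; cat > h.py <<'E'
import numpy as np, cv2
from scipy.spatial.transform import Rotation as R
from station import ctrl
def cam(n):
    s=ctrl.state(); c=ctrl.read_camera(n)
    if n=="wrist":
        T=np.eye(4);T[:3,:3]=R.from_rotvec(s["tool_rot"]).as_matrix();T[:3,3]=s["position"]
        T=T@np.array(c["hand_eye"]);c["Rm"],c["p"]=T[:3,:3],T[:3,3]
    else:
        a=np.array(c["attitude"],float)
        c["Rm"]=a if a.shape==(3,3) else R.from_rotvec(a).as_matrix(); c["p"]=np.array(c["position"],float)
    return c
def ray(c,uv,z):
    d=c["Rm"]@np.linalg.inv(c["K"])@np.array([uv[0],uv[1],1.]); return c["p"]+d*(z-c["p"][2])/d[2]
def proj(c,P):
    q=c["K"]@(c["Rm"].T@(np.array(P)-c["p"])); return q[:2]/q[2]
def save(c,f): cv2.imwrite("pics/"+f,c["image"][:,:,::-1])
E
python3 - <<'E'
from h import *
s=ctrl.state();print(s["time"],s["position"],s["tool_rot"],s["ft_force"])
ims=[]
for n in("top","side"):
    c=cam(n);print(n,c["p"],np.shape(c["attitude"]),c["Rm"].round(3).tolist(),c["K"].tolist());save(c,n+".png");np.save(n+".npy",c,allow_pickle=True)
E
```

```text
0.0 [481.51726385 397.51943846 230.20741827] [-1.33882704e+00 -2.84087111e+00  2.53107604e-03] [ 0.3474114  -0.30626039  0.66810734]
top [ 312.89160094 -210.82327143 1174.34414117] (3,) [[0.01, -0.995, 0.098], [-1.0, -0.011, -0.018], [0.019, -0.098, -0.995]] [[528.8019596170333, 0.0, 282.71112650326063], [0.0, 528.8019596170333, 213.4056656938921], [0.0, 0.0, 1.0]]
side [776.05514788 261.53646751 814.1502932 ] (3,) [[-0.837, 0.408, -0.363], [0.546, 0.649, -0.53], [0.019, -0.642, -0.766]] [[450.92845604485706, 0.0, 282.14736670283764], [0.0, 450.92845604485706, 206.2951692717281], [0.0, 0.0, 1.0]]
```

View pics/top.png

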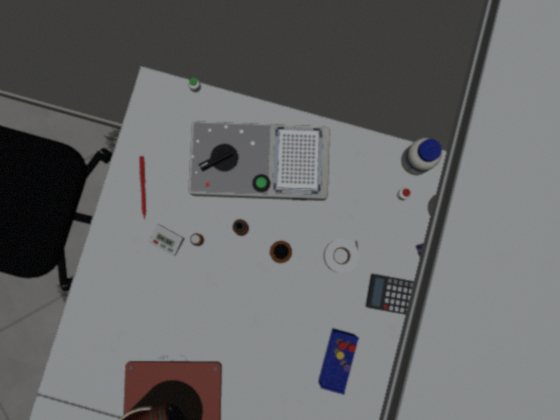

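View pics/side.png

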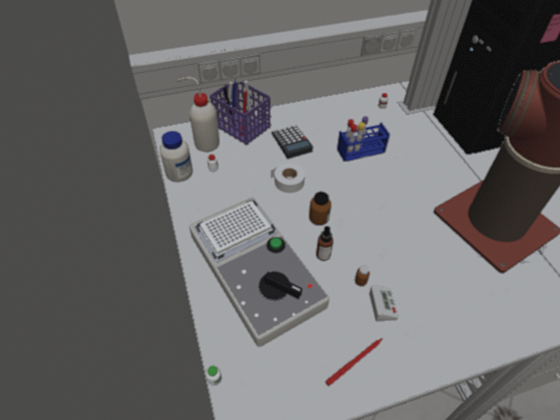

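The top view shows the dial hub at about (222,158), with its pointer tip at (200,166). The red mark is at (207,184) and the green button at (261,183). The side view shows the red mark at (310,287), the button at (276,244) and the pointer tip at (299,291).

```bash
cat > m.py <<'E'
from h import *
def cen(c,kind,box):
    x0,y0,x1,y1=box;I=c["image"][y0:y1,x0:x1].astype(int);r,g,b=I[...,0],I[...,1],I[...,2]
    m={"g":(g>r*1.5)&(g>b*1.5)&(g>50),"r":(r>g*1.6)&(r>b*1.6)&(r>80),"k":I.max(2)<45,"w":I.min(2)>165}[kind].astype(np.uint8)
    n,l,st,ce=cv2.connectedComponentsWithStats(m)
    return [(ce[i]+[x0,y0],st[i,4]) for i in range(1,n)]
def big(L): return max(L,key=lambda a:a[1])[0]
def tri(c1,u1,c2,u2):
    A=[];B=[]
    for c,u in((c1,u1),(c2,u2)):
        d=c["Rm"]@np.linalg.inv(c["K"])@np.array([*u,1.]);d/=np.linalg.norm(d);M=np.eye(3)-np.outer(d,d);A.append(M);B.append(M@c["p"])
    return np.linalg.solve(sum(A),sum(B))
E
python3 - <<'E'
from m import *
t=np.load("top.npy",allow_pickle=True).item();s=np.load("side.npy",allow_pickle=True).item()
bx={"t":(192,125,272,195),"s":(220,235,325,330)}
G=tri(t,big(cen(t,"g",bx["t"])),s,big(cen(s,"g",bx["s"])))
Rd=tri(t,big(cen(t,"r",bx["t"])),s,big(cen(s,"r",bx["s"])))
print("button",G,"red",Rd)
for c,b in((t,bx["t"]),(s,bx["s"])):
    g=ray(c,big(cen(c,"g",b)),68);r=ray(c,big(cen(c,"r",b)),55)
    print("planes",g,r)
    W=[(ray(c,u,55)[:2].round(1).tolist(),int(a),u.round(1).tolist()) for u,a in cen(c,"w",b) if 2<=a<60];print(W)
    # fit frame from red and button
    a=np.array([-52,-6.]);q=np.array([68*np.cos(np.radians(150)),75+68*np.sin(np.radians(150))])
    d1=q-a;d2=(r-g)[:2];th=np.arctan2(d2[1],d2[0])-np.arctan2(d1[1],d1[0]);Rm=np.array([[np.cos(th),-np.sin(th)],[np.sin(th),np.cos(th)]])
    o=(g[:2]+r[:2])/2-Rm@(a+q)/2;print("len",np.hypot(*d1),np.hypot(*d2),"yaw",th,"origin",o,"axis",o+Rm@[0,75])
    ax=o+Rm@[0,75]
    for u,ar in cen(c,"k",b):
        if ar>60: print("black",u,ar)
    for n in range(8):
        f=np.radians(150-30*n)+th; print(n,proj(c,[*(ax+68*np.array([np.cos(f),np.sin(f)])),55]).round(1),end=" ")
    print()
for c,f,b in((t,"ct",(185,115,285,205)),(s,"cs",(210,225,330,340))):
    x0,y0,x1,y1=b; cv2.imwrite(f"pics/{f}.png",cv2.resize(c["image"][y0:y1,x0:x1,::-1],None,fx=5,fy=5,interpolation=cv2.INTER_CUBIC))
E
```

```text
button [ 486.66355348 -182.95774007   66.08391203] red [482.71123836 -68.11546567  59.88294781]
planes [ 487.61734796 -184.0894346    68.        ] [484.39214395 -68.38638292  55.        ]
[]
len 115.2061992448169 115.74799397575089 yaw -0.03197152521921742 origin [ 539.77502177 -179.48394478] axis [ 542.17247767 -104.52227321]
black [222.37235772 157.81300813] 615
black [260.82242991 183.44859813] 107
0 [206.9 183.8] 1 [195.9 171.8] 2 [192.6 155.9] 3 [197.8 140.6] 4 [210.  129.8] 5 [226.  126.4] 6 [241.5 131.2] 7 [252.5 143.1] 
planes [ 486.24311363 -180.63330778   68.        ] [479.88884655 -69.33549294  55.        ]
[([565.3, -265.2], 2, [221.5, 235.0]), ([556.1, -251.9], 8, [228.5, 237.5]), ([537.9, -246.9], 3, [237.3, 235.3]), ([547.4, -246.3], 4, [233.5, 237.5]), ([570.3, -165.2], 8, [243.5, 271.0]), ([596.6, -140.5], 7, [238.0, 286.7]), ([605.2, -106.5], 6, [243.0, 302.5]), ([505.1, -45.1], 2, [306.0, 301.5]), ([597.6, -72.4], 7, [256.0, 314.7]), ([539.6, -35.8], 4, [293.5, 314.5]), ([573.0, -47.0], 6, [274.8, 318.8])]
len 115.2061992448169 111.47905766318591 yaw -0.002808590159780744 origin [ 538.36598294 -176.63991893] axis [ 538.57662692 -101.64021474]
black [275.34177215 247.26582278] 79
black [276.5097493 286.0264624] 718
0 [310.1 286.2] 1 [306.9 302.4] 2 [294.5 315.2] 3 [276.2 320.6] 4 [257.3 316.6] 5 [243.6 304.8] 6 [238.9 288.8] 7 [243.7 273.2]
```

View pics/ct.png

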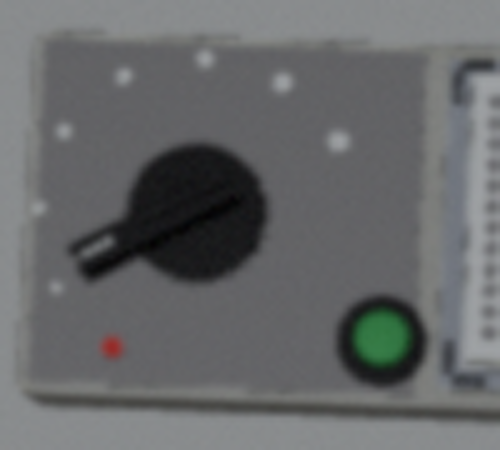

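View pics/cs.png

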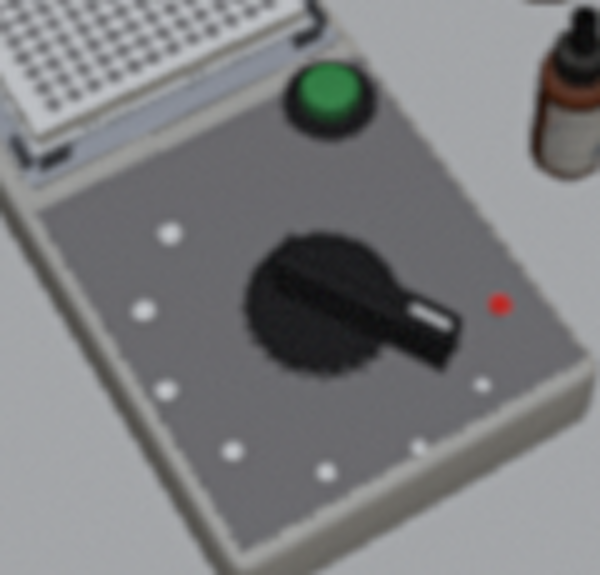

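The pointer is at position 1. Combining the two views gives an axis near (540,-105) and a yaw of about -0.028 rad. I'll move above the start of the push with the fingers shut and refine the estimate with the wrist camera.

Emit:
{"method": "jog_arm", "body": {"increments": "0 0 0.4 -0.1 -0.08 0 0; 0 0 0.8 -0.2 -0.16 0 0; 0 0 1.39 -0.387 -0.3 0 0; 0 0 1.39 -0.387 -0.3 0 0; 0 0 1.39 -0.387 -0.3 0 0; 0 0 1.39 -0.387 -0.3 0 0; 0 0 1.39 -0.387 -0.3 0 0; 0 0 1.39 -0.387 -0.3 0 0; 0 0 1.39 -0.387 -0.3 0 0; 0 0 1.39 -0.387 -0.3 0 0; 0 0 1.39 -0.387 -0.3 0 0; 0 0 1.39 -0.387 -0.3 0 0; 0 0 1.39 -0.387 -0.3 0 0; 0 0 1.39 -0.387 -0.3 0 0; 0 0 1.39 -0.387 -0.3 0 0; 0 0 1.39 -0.387 -0.3 0 0; 0 0 1.39 -0.387 -0.3 0 0; 0 0 1.39 -0.387 -0.3 0 0"}}

```text
time: 1.6
position: [497.1, -90.3, 231.3]
tool_rot: [-2.847, -1.328, -0.0]
ft_force: [-0.7, 1.0, 0.0]
width: -0.0
gripper_force: 0.0
```

```bash
python3 - <<'E'
from m import *
s=ctrl.state();print(s["time"],s["position"],s["tool_rot"],s["width"],s["ft_force"])
c=cam("wrist");print(c["hand_eye"],c["p"]);save(c,"w1.png");np.save("w1.npy",c,allow_pickle=True)
E
```

```text
1.6 [497.06369325 -90.34019959 231.29380588] [-2.84689917e+00 -1.32813491e+00 -9.69982948e-05] -0.045392911982735755 [-0.71147351  0.97432735  0.00676079]
[[ 2.30482011e-03 -9.45775863e-01 -3.24811799e-01  8.39421263e+01]
 [ 9.99997014e-01  2.44386914e-03 -2.01323283e-05 -8.99137068e-01]
 [ 8.12838201e-04 -3.24810782e-01  9.45778671e-01 -1.43453708e+02]
 [ 0.00000000e+00  0.00000000e+00  0.00000000e+00  1.00000000e+00]] [550.30921322 -25.46114519 374.75696563]
```

View pics/w1.png

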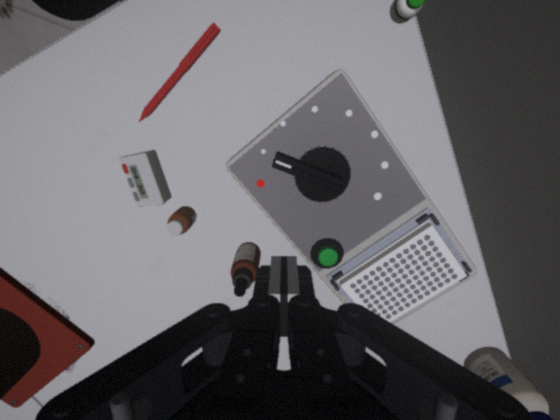

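The wrist view shows the red mark at (260,183), the white dots arcing from (263,151) to (377,196), the hub at (322,173), the button at (328,257), and the pointer at position 1.

```bash
cat > fit.py <<'E'
from m import *
from scipy.optimize import least_squares
def dots(c,seed,yaw0,z=55):
    # nearest red/white blobs to predicted marks, then fit axis+yaw at radius 68
    I=c["image"].astype(int);r,g,b=I[...,0],I[...,1],I[...,2]
    P=[];N=[]
    for n in range(8):
        f=np.radians(150-30*n)+yaw0;u=proj(c,[seed[0]+68*np.cos(f),seed[1]+68*np.sin(f),z]).round().astype(int)
        w=6;S=np.s_[u[1]-w:u[1]+w+1,u[0]-w:u[0]+w+1]
        v=(r-(g+b)/2)[S] if n==0 else I.min(2)[S]*1.
        v=np.clip(v-np.median(v)-0.35*(v.max()-np.median(v)),0,None)
        yy,xx=np.mgrid[-w:w+1,-w:w+1]
        P.append(ray(c,u+[(v*xx).sum()/v.sum(),(v*yy).sum()/v.sum()],z)[:2]);N.append(n)
    P=np.array(P);N=np.array(N)
    def e(p):
        f=np.radians(150-30*N)+p[2];return (P-p[:2]-p[3]*np.c_[np.cos(f),np.sin(f)]).ravel()
    s=least_squares(e,[*seed,yaw0,68],loss="soft_l1");return s.x,s.fun.reshape(-1,2).round(1).tolist()
E
python3 - <<'E'
from fit import *
for n in("w1","top","side"):
    c=np.load(n+".npy",allow_pickle=True).item();x,r=dots(c,[540,-105],-.028);print(n,x,r)
    b=(300,235,350,275) if n=="w1" else (192,125,272,195) if n=="top" else (220,235,325,330)
    g=ray(c,big(cen(c,"g",b)),68)[:2];print(g, "pred",x[:2]+R.from_euler("z",x[2]).as_matrix()[:2,:2]@[-52,-81])
E
```

```text
w1 [ 5.39022500e+02 -1.03773416e+02 -2.19841276e-02  6.85742094e+01] [[0.0, -0.2], [-0.1, -0.3], [0.3, 0.8], [-0.1, -0.2], [-0.1, -0.1], [-0.0, -0.0], [-0.0, 0.0], [-0.0, 0.0]]
[ 485.89709212 -181.91611538] pred [ 485.25449481 -183.61076071]
top [ 5.41654796e+02 -1.02475323e+02 -3.23944314e-02  6.97568872e+01] [[1.8, -2.9], [0.8, 3.2], [-1.2, 4.3], [-1.2, 0.8], [-1.2, -1.3], [5.0, -1.8], [-0.6, -0.0], [0.3, 0.1]]
[ 487.61734796 -184.0894346 ] pred [ 487.05858825 -181.7486104 ]
side [ 5.38229004e+02 -1.03033969e+02 -4.01402113e-02  6.97459615e+01] [[0.4, -3.7], [-0.3, 2.9], [2.6, 0.2], [-1.9, 2.5], [-2.3, -1.5], [1.6, -0.8], [0.0, 0.2], [-0.1, 0.2]]
[ 486.24311363 -180.63330778] pred [ 483.02040612 -181.88199261]
```

Emit:
{"method": "jog_arm", "body": {"increments": "0 0 0 0 0 0.03 0; 0 0 0 0 0 0.06 0; 0 0 0 0 0 0.09 0; 0 0 0 0 0 0.12 0; 0 0 0 0 0 0.13 0; 0 0 0 0 0 0.14 0; 0 0 0 0 0 0.15 0; 0 0 0 0 0 0.159 0; 0 0 0 0 0 0.159 0; 0 0 0 0 0 0.159 0"}}

```text
time: 2.48
position: [497.4, -91.7, 72.8]
tool_rot: [2.848, 1.325, 0.001]
ft_force: [-0.3, -0.3, 0.2]
width: -0.0
gripper_force: 0.0
```

```bash
python3 - <<'E'
import numpy as np
# rigid rotation about dial axis, centre c in tool axes; turn +t about tool z (clockwise from above)
c=np.array([.0168,.0413])
for d in range(5,115,5):
    t=np.radians(d);Rz=np.array([[np.cos(t),-np.sin(t)],[np.sin(t),np.cos(t)]])
    s=c-Rz@c;print(d,f"0 0 {t:.3f} {s[0]:.4f} {s[1]:.4f} 0 0;")
E
```

```text
5 0 0 0.087 0.0037 -0.0013 0 0;
10 0 0 0.175 0.0074 -0.0023 0 0;
15 0 0 0.262 0.0113 -0.0029 0 0;
20 0 0 0.349 0.0151 -0.0033 0 0;
25 0 0 0.436 0.0190 -0.0032 0 0;
30 0 0 0.524 0.0229 -0.0029 0 0;
35 0 0 0.611 0.0267 -0.0022 0 0;
40 0 0 0.698 0.0305 -0.0011 0 0;
45 0 0 0.785 0.0341 0.0002 0 0;
50 0 0 0.873 0.0376 0.0019 0 0;
55 0 0 0.960 0.0410 0.0038 0 0;
60 0 0 1.047 0.0442 0.0061 0 0;
65 0 0 1.134 0.0471 0.0086 0 0;
70 0 0 1.222 0.0499 0.0114 0 0;
75 0 0 1.309 0.0523 0.0144 0 0;
80 0 0 1.396 0.0546 0.0176 0 0;
85 0 0 1.484 0.0565 0.0210 0 0;
90 0 0 1.571 0.0581 0.0245 0 0;
95 0 0 1.658 0.0594 0.0282 0 0;
100 0 0 1.745 0.0604 0.0319 0 0;
105 0 0 1.833 0.0610 0.0358 0 0;
110 0 0 1.920 0.0614 0.0396 0 0;
```

Emit:
{"method": "jog_arm", "body": {"increments": "0 0 0.087 0.0037 -0.0013 0 0; 0 0 0.175 0.0074 -0.0023 0 0; 0 0 0.262 0.0113 -0.0029 0 0; 0 0 0.349 0.0151 -0.0033 0 0; 0 0 0.393 0.017 -0.0033 0 0; 0 0 0.436 0.019 -0.0032 0 0; 0 0 0.48 0.021 -0.0031 0 0; 0 0 0.524 0.0229 -0.0029 0 0; 0 0 0.567 0.0248 -0.0026 0 0; 0 0 0.611 0.0267 -0.0022 0 0; 0 0 0.655 0.0286 -0.0017 0 0; 0 0 0.698 0.0305 -0.0011 0 0; 0 0 0.742 0.0323 -0.0005 0 0; 0 0 0.785 0.0341 0.0002 0 0; 0 0 0.829 0.0359 0.001 0 0; 0 0 0.873 0.0376 0.0019 0 0; 0 0 0.873 0.0376 0.0019 0 0; 0 0 0.873 0.0376 0.0019 0 0"}}

```text
time: 3.98
position: [523.1, -64.4, 73.3]
tool_rot: [3.141, -0.001, 0.001]
ft_force: [-3.2, -0.3, 1.5]
width: -0.3
gripper_force: 1.3
```

```bash
cat > dial.py <<'E'
from fit import *
A=np.array([539.3,-104.]);Y=-.023
def angle(n):
    # white line on the wing's top (z=87), direction from axis, shaker frame
    c=cam(n);I=c["image"].astype(int);out=[]
    b=[ray(c,(u,v),87)[:2] for v,u in np.argwhere(I.min(2)>110) ] if 0 else None
    vs,us=np.mgrid[0:420,0:560];d=np.einsum('ij,jhw->ihw',c["Rm"]@np.linalg.inv(c["K"]),np.stack([us,vs,np.ones_like(us)]).astype(float))
    k=(87-c["p"][2])/d[2];X=c["p"][0]+k*d[0]-A[0];Yy=c["p"][1]+k*d[1]-A[1];r=np.hypot(X,Yy)
    m=(I.min(2)>130)&(r>30)&(r<54)
    return (np.degrees(np.arctan2(Yy[m].mean(),X[m].mean())-Y).round(1) if m.any() else None),int(m.sum()),c
E
python3 - <<'E'
from dial import *
for n in("side","top","wrist"):
    a,k,c=angle(n);print(n,a,k);np.save("d_"+n+".npy",c,allow_pickle=True)
c=np.load("d_top.npy",allow_pickle=True).item();s=np.load("d_side.npy",allow_pickle=True).item();w=np.load("d_wrist.npy",allow_pickle=True).item()
r=lambda c,b:cv2.resize(c["image"][b[1]:b[3],b[0]:b[2],::-1],(400,300),interpolation=cv2.INTER_CUBIC)
cv2.imwrite("pics/d1.png",np.hstack([r(w,(160,60,560,360)),r(s,(210,235,330,325))]))
E
```

```text
side 63.6 42
top None 0
wrist 91.3 269
```

View pics/d1.png

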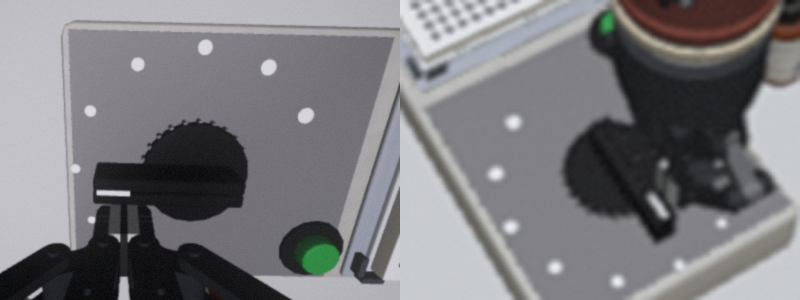

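The wrist view shows the pointer at position 2, with the fingers against its left flank as expected. I'll continue the same arc by 50°, past the hump between positions 3 and 4.

Emit:
{"method": "jog_arm", "body": {"increments": "0 0 0.044 0.0019 -0.0007 0 0; 0 0 0.087 0.0037 -0.0013 0 0; 0 0 0.131 0.0056 -0.0018 0 0; 0 0 0.175 0.0074 -0.0023 0 0; 0 0 0.218 0.0093 -0.0026 0 0; 0 0 0.262 0.0113 -0.0029 0 0; 0 0 0.305 0.0132 -0.0031 0 0; 0 0 0.349 0.0151 -0.0033 0 0; 0 0 0.393 0.017 -0.0033 0 0; 0 0 0.436 0.019 -0.0032 0 0; 0 0 0.48 0.021 -0.0031 0 0; 0 0 0.524 0.0229 -0.0029 0 0; 0 0 0.567 0.0248 -0.0026 0 0; 0 0 0.611 0.0267 -0.0022 0 0; 0 0 0.655 0.0286 -0.0017 0 0; 0 0 0.698 0.0305 -0.0011 0 0; 0 0 0.742 0.0323 -0.0005 0 0; 0 0 0.785 0.0341 0.0002 0 0; 0 0 0.829 0.0359 0.001 0 0; 0 0 0.873 0.0376 0.0019 0 0"}}

```text
time: 5.8
position: [560.3, -65.8, 72.3]
tool_rot: [-2.844, 1.333, 0.0]
ft_force: [-2.0, 1.0, 0.7]
width: 0.1
gripper_force: 0.5
```

Emit:
{"method": "jog_arm", "body": {"increments": "0 0 0 0 0 0 0; 0 0 0 0 0 0 0; 0 0 0 0 0 0 0"}}

```text
time: 6.05
position: [560.5, -66.1, 72.4]
tool_rot: [-2.846, 1.329, -0.001]
ft_force: [-0.8, 0.9, -0.2]
width: -0.1
gripper_force: 0.0
```

```bash
python3 - <<'E'
from dial import *
for n in("side","wrist"):
    a,k,c=angle(n);print(n,a,k);np.save("e_"+n+".npy",c,allow_pickle=True)
s=np.load("e_side.npy",allow_pickle=True).item();w=np.load("e_wrist.npy",allow_pickle=True).item()
r=lambda c,b:cv2.resize(c["image"][b[1]:b[3],b[0]:b[2],::-1],(400,300),interpolation=cv2.INTER_CUBIC)
cv2.imwrite("pics/e1.png",np.hstack([r(w,(60,40,560,415)),r(s,(210,235,330,325))]))
E
```

```text
side 46.5 563
wrist 171.3 1036
```

View pics/e1.png

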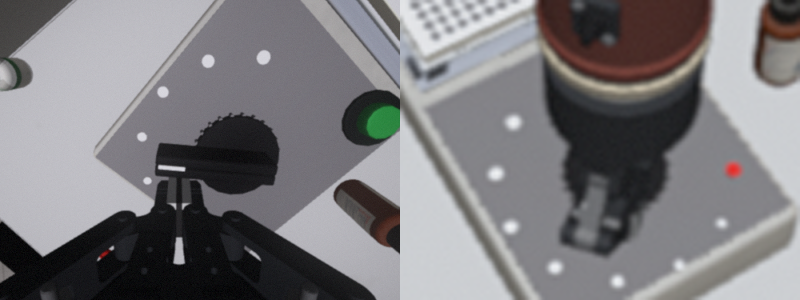

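The wrist crop shows the pointer tilted slightly relative to the fingers, with its white line at crop (158–185,168). I'll compute its angle from that.

```bash
python3 - <<'E'
from dial import *
c=np.load("e_wrist.npy",allow_pickle=True).item()
I=c["image"];B=cen({"image":I},"w",(245,238,300,262))+[]
x0,y0=245,238;m=(I[y0:262,x0:300].min(2)>110)
n,l,st,ce=cv2.connectedComponentsWithStats(m.astype(np.uint8))
for i in range(1,n):
    if st[i,4]>10:
        P=np.argwhere(l==i)[:,::-1]+[x0,y0];W=np.array([ray(c,p,87)[:2] for p in P])
        v=np.linalg.svd(W-W.mean(0))[2][0];d=W.mean(0)-A
        print(st[i],"radial",np.degrees(np.arctan2(d[1],d[0])-Y),np.hypot(*d),"line",np.degrees(np.arctan2(v[1],v[0])-Y))
x,r=dots(c,A,Y);print(x)
E
```

```text
[  0   0  16  24 208] radial 38.54129838358192 57.150003141645726 line 132.37916957537132
[ 13   8  34   8 189] radial 37.67163645637738 45.10165910186695 line -144.09857488637215
[ 5.39556587e+02 -1.03675229e+02 -2.11124681e-02  6.72957394e+01]
```

Emit:
{"method": "jog_arm", "body": {"increments": "0 0 0 -0.005 0 0 0; 0 0 0 -0.01 0 0 0; 0 0 0 -0.015 0 0 0; 0 0 0 -0.015 0 0 0; 0 0 0 -0.015 0 -0.03 0; 0 0 0 -0.015 0 -0.06 0; 0 0 0 -0.015 0 -0.09 0; 0 0 0 -0.015 0 -0.12 0; 0 0 0 -0.015 0 -0.12 0; 0 0 0 -0.015 0 -0.12 0"}}

```text
time: 6.98
position: [552.2, -54.8, 194.9]
tool_rot: [-2.845, 1.331, -0.008]
ft_force: [0.1, -0.7, -0.4]
width: -0.2
gripper_force: 0.0
```

```bash
python3 - <<'E'
from dial import *
c=cam("wrist");save(c,"f.png");np.save("f.npy",c,allow_pickle=True);x,r=dots(c,A,Y);print(x,r)
I=c["image"];m=(I.min(2)>110).astype(np.uint8)
n,l,st,ce=cv2.connectedComponentsWithStats(m)
for i in range(1,n):
    if 8<st[i,4]<2000:
        W=np.array([ray(c,p[::-1],87)[:2] for p in np.argwhere(l==i)]);d=W.mean(0)-A
        if 30<np.hypot(*d)<60:
            v=np.linalg.svd(W-W.mean(0))[2][0]
            print(st[i],ce[i],"radial",np.degrees(np.arctan2(d[1],d[0])-Y),np.hypot(*d),"line",np.degrees(np.arctan2(v[1],v[0])-Y))
E
```

```text
[ 5.38341436e+02 -1.03196313e+02 -2.26019502e-02  6.86870706e+01] [[0.0, -0.3], [-0.1, -0.3], [0.6, 1.7], [-0.2, -0.2], [-0.2, -0.1], [-0.1, -0.0], [-0.0, -0.0], [0.0, -0.0]]
[270 169  20   5  74] [279.60810811 170.91891892] radial 37.1692106215988 45.03346964459553 line -143.46701455530214
```

View pics/f.png

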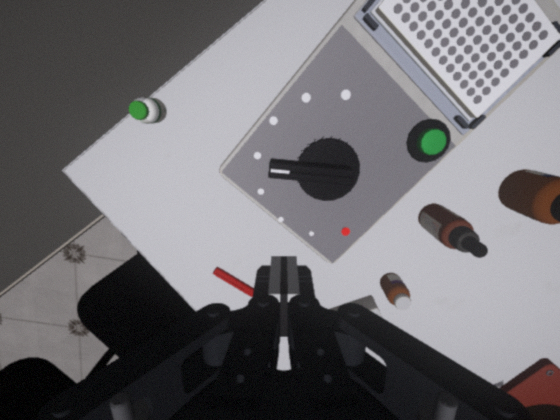

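```bash
python3 - <<'E'
from dial import *
def meas(c,ax,y):
    m=(c["image"].min(2)>100).astype(np.uint8)
    n,l,st,ce=cv2.connectedComponentsWithStats(m)
    for i in range(1,n):
        if 8<st[i,4]<2000:
            W=np.array([ray(c,p[::-1],87)[:2] for p in np.argwhere(l==i)]);d=W.mean(0)-ax
            if 30<np.hypot(*d)<56:
                v=np.linalg.svd(W-W.mean(0))[2][0]
                print(st[i],ce[i],"radial",np.degrees(np.arctan2(d[1],d[0])-y),np.hypot(*d),"line",np.degrees(np.arctan2(v[1],v[0])-y)%180)
for n in("w1","f","d_wrist","side"):
    c=np.load(n+".npy",allow_pickle=True).item();print(n)
    x=dots(c,A,Y)[0] if n in("w1","f") else [*A,Y]
    meas(c,np.array(x[:2]),x[2])
print("now side");meas(cam("side"),A,Y);print("top");meas(cam("top"),A,Y)
E
```

```text
w1
[276 161  15   7  47] [283. 164.] radial 119.97274917244471 45.2849474541812 line 120.35559734324772
[372 191  14  11  90] [377.71111111 195.62222222] radial -54.7750229254144 55.83949267199493 line 169.54592484680902
[290 207   6   9  18] [292.66666667 210.88888889] radial -173.8976699096795 45.35262291052326 line 72.14950618921551
f
[270 169  20   5  79] [279.51898734 170.97468354] radial 35.6847549679743 45.427805985042156 line 36.699951047105344
d_wrist
[256 250  34   7 203] [272.63546798 252.72413793] radial 90.71914439764467 45.64185028648768 line 89.50928313566114
[271 293  10   9  39] [276.76923077 296.23076923] radial 120.45498211822414 50.11862949551913 line 43.790007241295854
[287 293  10   9  43] [290.13953488 296.13953488] radial 124.72417061010464 44.20690230581767 line 135.6737648030016
side
[292 286   8   5  19] [295.57894737 287.84210526] radial 121.47838032165332 44.97505309858266 line 118.51156708229733
now side
[262 294   5   8  23] [264.26086957 297.65217391] radial 36.134603319740215 44.029189847231365 line 38.9177490343265
top
```

The dial has stuck at about 36°, roughly 6° short of position 4 and at the edge of tolerance. I'll go back down and push it about 5° further.

Emit:
{"method": "jog_arm", "body": {"increments": "0 0 0 0 0 0.03 0; 0 0 0 0 0 0.06 0; 0 0 0 0 0 0.09 0; 0 0 0 0 0 0.11 0; 0 0 0 0 0 0.12 0; 0 0 0 0 0 0.12 0; 0 0 0 0.007 0 0.12 0; 0 0 0 0.015 0 0.12 0; 0 0 0.035 0.0165 -0.0005 0.12 0; 0 0 0.07 0.018 -0.001 0.12 0; 0 0 0.105 0.0194 -0.0015 0.12 0; 0 0 0.14 0.0209 -0.0019 0.12 0; 0 0 0.14 0.0209 -0.0019 0.12 0; 0 0 0.14 0.0209 -0.0019 0.12 0; 0 0 0.14 0.0209 -0.0019 0.12 0"}}

```text
time: 8.38
position: [566.7, -69.6, 74.4]
tool_rot: [-2.744, 1.527, -0.002]
ft_force: [-3.2, 3.8, 3.9]
width: 0.0
gripper_force: 2.4
```

Emit:
{"method": "jog_arm", "body": {"increments": "0 0 0 -0.005 0 0 0; 0 0 0 -0.01 0 0 0; 0 0 0 -0.018 0 0 0; 0 0 0 -0.018 0 0 0; 0 0 0 -0.018 0 -0.03 0; 0 0 0 -0.018 0 -0.06 0; 0 0 0 -0.018 0 -0.09 0; 0 0 0 -0.018 0 -0.12 0; 0 0 0 -0.018 0 -0.12 0; 0 0 0 -0.018 0 -0.12 0"}}

```text
time: 9.22
position: [557.6, -54.4, 195.0]
tool_rot: [-2.745, 1.526, -0.008]
ft_force: [-0.4, 0.7, -0.4]
width: 0.2
gripper_force: 0.0
```

```bash
cat > meas.py <<'E'
from dial import *
def meas(c,ax,y):
    m=(c["image"].min(2)>100).astype(np.uint8)
    n,l,st,ce=cv2.connectedComponentsWithStats(m)
    for i in range(1,n):
        if 8<st[i,4]<2000:
            W=np.array([ray(c,p[::-1],87)[:2] for p in np.argwhere(l==i)]);d=W.mean(0)-ax
            if 40<np.hypot(*d)<50:
                v=np.linalg.svd(W-W.mean(0))[2][0]
                print(st[i],ce[i],"radial",np.degrees(np.arctan2(d[1],d[0])-y),np.hypot(*d),"line",np.degrees(np.arctan2(v[1],v[0])-y)%180)
if __name__=="__main__":
    print(ctrl.state()["position"],ctrl.state()["tool_rot"])
    c=cam("wrist");x=dots(c,A,Y)[0];print(x);meas(c,x[:2],x[2]);meas(cam("side"),A,Y)
E
python3 meas.py
```

```text
[557.64275167 -54.40619425 194.98014955] [-2.74455399  1.52609158 -0.00846495]
[ 5.38309611e+02 -1.03112489e+02 -2.29142947e-02  6.87026962e+01]
[271 167  19   5  76] [279.82894737 169.38157895] radial 29.63268015897112 45.41723830587291 line 30.86777600599183
[259 293   7   8  27] [261.88888889 296.62962963] radial 29.938176685796286 44.047334580175225 line 29.11838052054499
```

The dial now reads 30°, which is speed 4. Next I'll move over the start button.

Emit:
{"method": "jog_arm", "body": {"increments": "0 0 0 0.018 0.032 0 0; 0 0 0 0.036 0.064 0 0; 0 0 0 0.054 0.096 0 0; 0 0 0 0.071 0.1285 0 0; 0 0 0 0.071 0.1285 0 0; 0 0 0 0.071 0.1285 0.02 0; 0 0 0 0.071 0.1285 0.05 0; 0 0 0 0.071 0.1285 0.08 0; 0 0 0 0.071 0.1285 0.1 0; 0 0 0 0.071 0.1285 0.11 0; 0 0 0 0.071 0.1285 0.11 0; 0 0 0 0.071 0.1285 0.11 0"}}

```text
time: 10.32
position: [483.8, -181.7, 81.6]
tool_rot: [-2.746, 1.527, 0.003]
ft_force: [1.6, -0.6, 1.1]
width: -0.0
gripper_force: 0.0
```

```bash
python3 - <<'E'
from dial import *
s=ctrl.state();print(s["position"],s["ft_force"])
w=cam("wrist");c=cam("side");t=cam("top")
r=lambda c,b:cv2.resize(c["image"][b[1]:b[3],b[0]:b[2],::-1],(400,300),interpolation=cv2.INTER_CUBIC)
cv2.imwrite("pics/g1.png",np.hstack([r(w,(80,60,560,420)),r(c,(190,190,350,310))]))
E
```

```text
[ 483.82725486 -181.67057564   81.60863045] [ 1.61439097 -0.59777275  1.11519051]
```

View pics/g1.png

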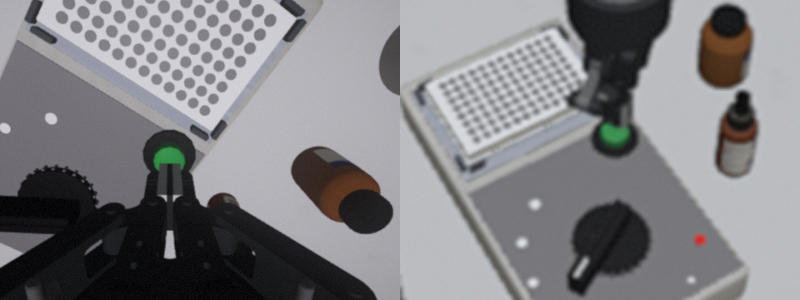

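The fingertips are centred over the green button, clear of the plate and the bottles. I'll press it now.

Emit:
{"method": "jog_arm", "body": {"increments": "0 0 0 0 0 0.006 0; 0 0 0 0 0 0.01 0; 0 0 0 0 0 0.013 0; 0 0 0 0 0 0.015 0; 0 0 0 0 0 0.017 0; 0 0 0 0 0 0.018 0; 0 0 0 0 0 0.019 0; 0 0 0 0 0 0.019 0; 0 0 0 0 0 0.019 0"}}

```text
time: 11.22
position: [484.2, -182.1, 63.4]
tool_rot: [2.745, -1.527, -0.001]
ft_force: [-1.6, 1.4, 3.7]
width: -0.1
gripper_force: 1.8
```

Emit:
{"method": "jog_arm", "body": {"increments": "0 0 0 0 0 0.001 0; 0 0 0 0 0 0.002 0; 0 0 0 0 0 0.003 0; 0 0 0 0 0 0.003 0; 0 0 0 0 0 0.003 0; 0 0 0 0 0 0.003 0"}}

```text
time: 11.72
position: [484.4, -182.2, 62.7]
tool_rot: [2.746, -1.527, -0.001]
ft_force: [-10.0, 5.4, 23.1]
width: 0.2
gripper_force: 11.3
```

The force rose to 23 N, so the button is on its hard stop. I'll let it go and lift clear.

Emit:
{"method": "jog_arm", "body": {"increments": "0 0 0 0 0 -0.005 0; 0 0 0 0 0 -0.012 0; 0 0 0 0 0 -0.03 0; 0 0 0 0 0 -0.06 0; 0 0 0 0 0 -0.1 0; 0 0 0 0 0 -0.14 0; 0 0 0 0 0 -0.14 0; 0 0 0 0 0 -0.14 0; 0 0 0 0 0 -0.14 0"}}

```text
time: 12.47
position: [484.2, -182.2, 200.1]
tool_rot: [-2.745, 1.527, -0.001]
ft_force: [-0.7, 0.9, -0.0]
width: -0.4
gripper_force: 0.0
```

```bash
python3 meas.py
```

```text
[ 484.22892401 -182.15154567  200.05297124] [-2.74539905e+00  1.52718450e+00 -5.70232751e-04]
[ 5.38692836e+02 -1.01860771e+02 -2.28924637e-02  6.86882623e+01]
[134 240  18   3  52] [142.5 241. ] radial 29.286885896755557 45.123334064735 line 32.70531449676233
[260 293   5   8  20] [262.  296.5] radial 29.996298947431285 43.72610928863885 line 33.441088129138706
```

```bash
python3 -c "
from station import ctrl
print(ctrl.close_job())"
```

```text
the job is handed in; nothing more can be done
None
```

The dial is at speed 4 (30° measured, on target). The start button was then pressed to its stop and released, the arm is clear of everything, and the job is handed in, though no verdict came back.

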